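# Pull the filter plate from the coolant filter unit and hold it up to the inspection light

### The arm

A 6-joint arm with a two-finger parallel gripper is mounted at the origin on a cart in front of the work surface, level with it; the furniture and walls round the work are solid. World frame = base frame: x ahead of the robot, y to its left, z up, the work surface at z = 0. Lengths are in mm, angles in rad, forces in N, time in s.
With the tool pointing down it reaches from about 250 to 800 mm from the base axis. Payload 8.5 kg.
Tool frame: the origin (TCP) lies between the finger pads; the fingertips stand nose_length ahead of it and the grasp point (between the pads) lies 2 mm behind it (nose_length is the distance from the TCP to the fingertips, in mm); z points along the fingers, y is the line along which they close (so a half turn about z gives the same grasp; the last joint's range is limited). The gripper opens to 85 mm and grips with 20 to 120 N. Pads are 22 mm wide; open, the fingers measure 114 mm over their backs; the gripper's body (76 mm by 85 mm) begins 54 mm behind the grasp point. The pads swing forward as they close: fully open they stand 13 mm farther back than shut.
Start: joints at [-1.199, 0.238, -0.013, 1.319, 0, 1.571], TCP at [190.712, -489.091, 248.276] pointing down, gripper open.
Joint ranges: [-2.66, 2.66], [-1.03, 1.9], [-1.14, 1.46], [-1.82, 2.27], [-1.45, 1.34], [-3.14, 3.14]. Speed limits (rad/s): [2.22, 2.22, 2.79, 3.14, 3.14, 3.14].

### API

Orientations are given as a unit quaternion [w, x, y, z].
In Python, from station import * gives the robot as it stands. The module is installed in compiled form; this text tells all that it offers.
- The arm moves only by the tool carry_out, never from a script. Its argument "rows" is a list of rows, each an object with "xyz": the shift along the tool's x, y, z in cm, a list of three; "turn": the turn about the tool's z in degrees. A call has 1 to 10 rows; each row is the pose to reach, as a shift and turn from the pose commanded when the call began, along the tool's axes at that moment; what a row does not reach only later rows make up. A row lasts 1/8 s, in which the tool goes at most 62.5 mm and 10.7 degrees, less where a joint would pass 70% of its speed; a pose out of reach is approached as far as the arm can. A call with a gripper value outside its range is refused whole. "claw" is the closure, from -1 (fully open) to 1 (shut), set as the call begins (left out, the last holds). The fingers move at their own pace and stop on an object; the grip force is fixed at half the most. Time passes only in rows, so rows that repeat a pose let the fingers close. It gives the time, the measured TCP pose, the force, the opening and the grip force at its end, in the units of the state.
- read_state(): the state, without advancing time (a new reading comes with each control period).
- capture(name): name is "side" or "top" or "wrist"; returns the picture (400x640x3 uint8, blue, green, red); there is no depth.
- calibration(name): a dict with "camera_matrix" (3x3 intrinsics, pixels), "rvec" (rotation vector, rad) and "tvec" (3), from world to camera coordinates, as OpenCV has them; the wrist camera has in their place "T_tool_cam" (4x4, takes a point from camera to tool coordinates, whose origin is the TCP and whose axes are the flange's). Camera axes: x right, y down, z forward; pixel columns grow to the right and rows downward; lengths in mm; the calibration is good to about 2 mm. A picture is of the moment at which its call begins: read the wrist's pose just before it. calibration takes no time and is no camera call.
- sign_off(): hands the job in; it is judged then, once.
The state is a dict: "time_s": time; "joint_positions": joint angles; "joint_vel": joint speeds; "effort": joint torques, N m; "ee_pos": TCP position; "tool_rot": TCP orientation; "wrist_force": force on the tool from outside, world axes, zero at the start; "torque": the same for the moment, N m; "width": finger opening in mm; "finger_force": force on a finger pad.
Only numpy, scipy, OpenCV 4.12 (cv2) and the standard library are available. Lean on these libraries where they do the work, as an engineer would, in place of code of your own. Each camera call takes 0.05 s, during which the arm holds its last target. There are 200 camera calls.

### The job

Turn the black valve knob of the blue filter unit until its white pointer stands at the red mark on the collar round it, with the cover still shut, and leave it there. Then swing the cover flap up by its red bar until it stands upright or leans back by itself, take the filter plate out by its orange tab, and hold it still in front of the inspection light, about 7 cm from the lit window: upright, its middle level with and centred on the middle of the window, its broad face square to it. Finish while still holding the plate there, free of everything else, with the cover left open, the knob left on its mark and the loose parts on the bench not disturbed.

Things in the scene. Friction and masses are not known exactly. Their poses are not given: they have to be found in the camera images.
- unit: Blue filter unit, fixed, 140 (its x, front to back) x 130 (y) x 105 mm high, with a grey valve block (x -45..45, y -155..-65, 110 mm high) on its -y side. Origin on the bench under the centre of the blue housing; z up, x away from the robot at yaw 0.
- flap (a joint): Angle of the grey cover flap (rad): 0 shut, 1.57 upright, 1.95 leaning back at its stop. The flap, 143 x 130 x 6 mm, hinges on the unit's back top edge (parallel to the unit's y) and swings up and back. Stiff hinge (0.22 N m friction): it stays where it is left.
- flap_hinge (a point): Middle of the flap's hinge line: on the unit, 70 mm to its back (x) of its centre, at 105 mm height. Does not move with the flap.
- flap_bar (a point): Middle of the red bar of the flap's handle, which swings with the flap 170 mm from the hinge line: 14 mm thick, 40 mm long, parallel to the unit's y, on a 16 mm wide stem. Shut, it is 30 mm before the unit's front wall at 109 mm height, free space below. Gripped by its two ends (40 mm) it pivots between the fingers.
- knob (a joint): Angle of the black valve knob (rad), turning about the vertical, positive anticlockwise seen from above; at 0 its pointer points to the unit's front (-x of the unit). Range -2 to 2; light friction (about 0.04 N m), stays where left.
- knob_grip (a point): On the knob's vertical axis at gripping height (138 mm above the bench); unit frame x 0, y -110 mm. The grip is a black bar 46 mm long, 12 mm wide, 123 to 149 mm above the bench, along the line from the axis to the pointer; below it is a round skirt 50 mm across.
- knob_pointer (a point): Point 30 mm from the knob's axis in the direction of its white pointer (white line on one half of the bar's top and on that end), 115 mm above the bench; turns with the knob.
- index_mark (a point): Centre of the red mark, 11 x 9 mm, on the aluminium collar (72 mm across) round the knob, 30 mm from the knob's axis, 115 mm above the bench. The knob is set when knob_pointer stands here. The collar is fixed, but set differently each time.
- filter_plate: Loose filter plate, 0.1 to 0.21 kg: aluminium frame with dark mesh, 8 (x) x 80 (y) x 60 mm (z), plus an orange tab 10 (x) x 30 (y) mm, 30 mm high, on the middle of its upper edge. Origin under the centre of its lower edge; z up. It stands upright in the unit's slot under the flap, broad faces to the unit's front and back, with 2 mm play; draw it straight up.
- slot (a point): Middle of the floor of the slot that holds the plate, 8 mm above the bench under the unit's centre. The slot, 13 (unit's x) x 86 (y) mm, is sunk in a grey deck 55 mm above the bench. Above the deck the housing is open: 124 (x) x 114 (y) mm between 8 mm walls 105 mm high.
- plate_centre (a point): Centre of the plate's mesh, 30 mm above the plate's origin.
- plate_tab (a point): Middle of the orange tab, 75 mm above the plate's origin: grip here across the 10 mm (plate's x).
- light: Inspection light, fixed: black panel 24 x 150 x 110 mm (125 to 235 mm above the bench, 241 at its switch) upright on a post with a dark foot 100 x 130 x 12 mm. Origin on the bench below the front face; its front with the lit window faces its own -x, turned by its yaw.
- light_window (a point): Centre of the lit white window, 120 x 90 mm, on the panel's front face, 180 mm above the bench; axes as the light's: -x straight out of the window, y along it, z up.
- turned_flange: Turned steel flange, 99 mm across, 54 mm high, loose; origin under its centre. A bystander.
- steel_block: Dark steel block 45 x 34 x 44 mm, loose; origin under its centre. A bystander.
- collet_nut: Collet nut, 36 mm across, 22 mm high, loose; origin under its centre. A bystander.
- insert_box_0: Yellow and white flat insert box, 64 x 42 x 18 mm, loose, lying flat; origin under its centre. A bystander.
- insert_box_1: Blue and black flat insert box, 64 x 42 x 18 mm, loose, lying flat; origin under its centre. A bystander.
- insert_box_2: Green and black flat insert box, 64 x 42 x 18 mm, loose, lying flat; origin under its centre. A bystander.

How it is judged (in metres and radians):
On the way, in this order (a step that is already met when the one before it is completed fails the run):
1. the knob's pointer stands at the red mark while the flap is still shut (horizontal distance between knob_pointer and index_mark below 0.006 m and value of joint flap below 0.1 rad and velocity of joint knob between -0.3 and 0.3 rad/s), for 0.2 s.
2. the flap is swung up to upright or beyond, the plate still in its slot (value of joint flap above 1.4 rad and z of filter_plate in the frame of unit below 0.04 m), for 0.2 s.
3. the plate is held clear above the unit or beyond it (height (world z) of filter_plate above 0.11 m and contact force between the fingers and filter_plate above 1 N and contact force between filter_plate and unit below 0.3 N), for 0.2 s.
At the end, for the whole second after the job is handed in: Plate gripped, still, clear of unit and light; its centre 35-110 mm before the window, within 30 mm of the window centre sideways and in height; upright within 12 deg, square within 15 deg; flap at 1.4 rad or more; pointer within 6 mm of the mark (horizontal distance between knob_pointer and index_mark below 0.006 m and value of joint flap above 1.4 rad and x of plate_centre in the frame of light_window between -0.11 and -0.035 m and y of plate_centre in the frame of light_window between -0.03 and 0.03 m and z of plate_centre in the frame of light_window between -0.03 and 0.03 m and angle between filter_plate's own z axis and vertical below 0.21 rad and angle between the x axis of filter_plate and the x axis of light, either way round below 0.26 rad and contact force between the fingers and filter_plate above 1 N and contact force between filter_plate and unit below 0.3 N and contact force between filter_plate and light below 0.3 N and linear speed of filter_plate below 0.03 m/s); the arm keeps its last pose, push and grip.
It fails at once if a loose bystander (flange, steel block, collet nut, insert boxes) is moved by more than 25 mm (distance of any of turned_flange, steel_block, collet_nut, insert_box_0, insert_box_1, insert_box_2 from where it was at the start of the episode above 0.025 m).
It also fails if it takes over 67 s, if anything falls off the work surface, if the arm or the gripper's body presses on something with over 40 N, if the wrist force passes 120 N, or if a joint passes its speed limit or range.

## Working session

There is one attempt and no reset: what is moved stays moved. The work goes in short steps, Python scripts to look and compute and a tool call to move; the robot and the scene stay as the last step left them, time stands still between calls to the robot, and variables do not carry over. Pictures are saved under pics/ and viewed, at most 10 in all, crops included, and the job is handed in when it is done.

Besides the shell and the picture viewer there is one more tool, called as name([rows], argument=value, ...), one row to a line, values as JSON. carry_out: Moves the arm, as the interface text tells. Its arguments: {"type":"object","properties":{"rows":{"type":"array","items":{"type":"object","properties":{"xyz":{"type":"array","items":{"type":"number"}},"turn":{"type":"number"}}}},"claw":{"type":"number"}},"required":["rows"]}

```bash
mkdir -p pics; cat > h.py <<'E'
from station import *
import numpy as np, cv2
from scipy.spatial.transform import Rotation as R
def cam(name,st=None):
    c=calibration(name); K=np.array(c["camera_matrix"],float)
    if name=="wrist":
        q=st["tool_rot"]; T=np.eye(4); T[:3,:3]=R.from_quat([q[1],q[2],q[3],q[0]]).as_matrix(); T[:3,3]=st["ee_pos"]
        M=np.linalg.inv(T@np.array(c["T_tool_cam"])); return K,M[:3,:3],M[:3,3]
    return K,cv2.Rodrigues(np.array(c["rvec"],float))[0],np.array(c["tvec"],float).ravel()
def proj(C,P):
    K,Rm,t=C; p=(np.atleast_2d(P)@Rm.T+t)@K.T; return p[:,:2]/p[:,2:]
def atz(C,uv,z):
    K,Rm,t=C; o=-Rm.T@t; d=Rm.T@np.linalg.inv(K)@np.array([uv[0],uv[1],1.]); return o+d*(z-o[2])/d[2]
def rot(st):
    q=st["tool_rot"]; return R.from_quat([q[1],q[2],q[3],q[0]]).as_matrix()
E
python3 - <<'E'
from h import *
s=read_state(); print(s)
for n in ("top","side"):
    cv2.imwrite(f"pics/{n}0.png",capture(n)); K,Rm,t=cam(n); print(n,K.tolist(),-Rm.T@t)
print(calibration("wrist"))
E
```

```text
{'time_s': 0.0, 'joint_positions': array([-1.19899766e+00,  2.38792402e-01, -1.42371295e-02,  1.31919001e+00,
       -2.23523694e-05,  1.57079360e+00]), 'joint_vel': array([-1.83876323e-03,  8.76710635e-05,  4.89905325e-04, -8.77328446e-04,
       -3.18898003e-04, -1.53631341e-03]), 'effort': array([ 2.16491244e-03, -5.38774645e+01,  3.46441841e+01,  1.83966639e-02,
        2.01440052e-04,  8.09956209e-07]), 'ee_pos': array([ 190.58484263, -488.77979954,  247.67817095]), 'tool_rot': array([-6.97279212e-04,  9.82769921e-01,  1.84831749e-01, -1.42509008e-04]), 'wrist_force': array([ 0.67037643, -0.31270516,  0.42222725]), 'torque': array([-0.01526089, -0.00092146,  0.00232101]), 'finger_force': 0.0, 'width': 85.18181979471501}
top [[507.26920953167354, 0.0, 315.9576945069559], [0.0, 507.26920953167354, 202.36148802976558], [0.0, 0.0, 1.0]] [ 227.03173075   11.80037827 1942.75658091]
side [[416.6390610051676, 0.0, 314.607295455459], [0.0, 416.6390610051676, 202.38011591920457], [0.0, 0.0, 1.0]] [ 527.54166807 -940.19594615  845.3403253 ]
{'camera_matrix': array([[333.21355454,   0.        , 319.82196435],
       [  0.        , 333.21355454, 201.1870399 ],
       [  0.        ,   0.        ,   1.        ]]), 'T_tool_cam': array([[ 9.17823152e-05, -9.44905064e-01, -3.27344484e-01,
         8.43946315e+01],
       [ 9.99999915e-01, -4.52083129e-05,  4.10881741e-04,
         1.90472561e+00],
       [-4.03042929e-04, -3.27344493e-01,  9.44904980e-01,
        -1.27095660e+02],
       [ 0.00000000e+00,  0.00000000e+00,  0.00000000e+00,
         1.00000000e+00]])}
```

View pics/top0.png

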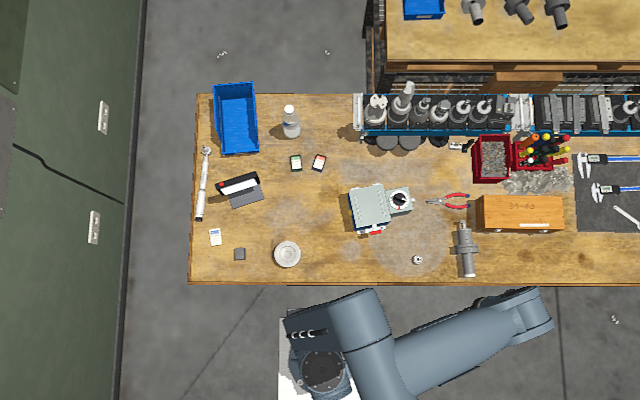

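View pics/side0.png

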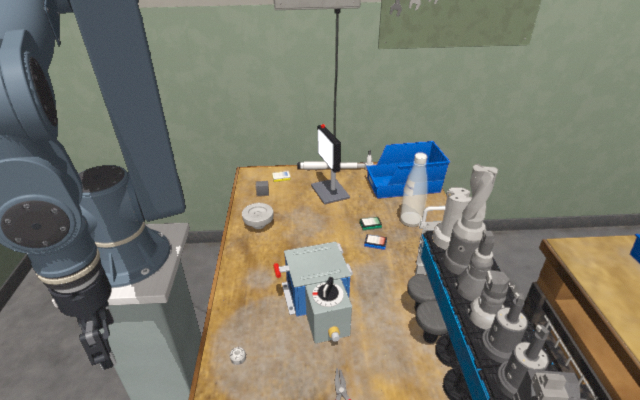

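The top view shows the unit at about (370,208), knob (399,200), red bar (375,233) and light panel (238,184). I'll enlarge these in one composite.

```bash
python3 - <<'E'
from h import *
t=cv2.imread("pics/top0.png"); s=cv2.imread("pics/side0.png")
def c(i,x,y,w,h,k): return cv2.resize(i[y:y+h,x:x+w],(w*k,h*k),interpolation=cv2.INTER_CUBIC)
a=c(t,340,175,80,66,5); b=c(t,205,160,80,50,5)   # 400x330, 400x250
d=c(s,270,230,100,120,4); e=c(s,300,115,60,90,4)  #400x480, 240x360
im=np.zeros((590,800,3),np.uint8); im[:330,:400]=a; im[335:585,:400]=b; im[:200,400:800]=cv2.resize(d,(400,480))[100:300]
im[215:575,400:640]=e
cv2.imwrite("pics/c0.png",im)
E
```

```text
(no output)
```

View pics/c0.png

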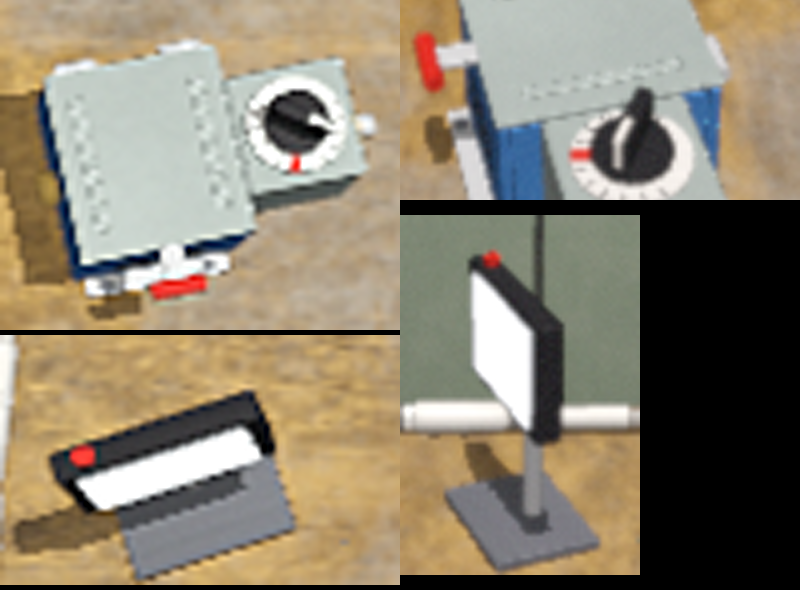

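The composite shows the flap corners, knob/collar with red mark at its front side (296,163) and the pointer to the right, and window corners. Fitting the poses.

```bash
cat > fit.py <<'E'
from h import *
from scipy.optimize import least_squares
T,S=cam("top"),cam("side")
def px(l,x0,y0,k): return (np.array(l,float)+.5)/k-.5+[x0,y0]
def W(p,P): 
    P=np.atleast_2d(P).astype(float); c,s=np.cos(p[2]),np.sin(p[2])
    return np.c_[p[0]+c*P[:,0]-s*P[:,1],p[1]+s*P[:,0]+c*P[:,1],P[:,2]]
# unit: flap top corners (x -73..70, z 111), knob collar, bar
UP=[[70,65,111],[70,-65,111],[-73,-65,111],[-73,65,111],[0,-110,115],[-100,0,114]]
ut=px([[47,78],[213,45],[252,233],[80,266],[296,124],[178,287]],340,175,5)
us=px([[630-400,153+100],[428-400,62+100]],270,230,4)
f=lambda p: np.r_[(proj(T,W(p,UP))-ut).ravel(),(proj(S,W(p,[UP[4],[-100,0,109]]))-us).ravel()]
r=least_squares(f,[420,-150,.2],x_scale=[100,100,1],loss="soft_l1"); u=r.x; print("unit",u,np.round(f(u),1))
LP=[[0,60,225],[0,-60,225],[0,-60,135],[0,60,135]]
lt=px([[77,480-335],[250,427-335],[267,452-335],[97,510-335]],205,160,5)
ls=px([[471-400,258-215],[533-400,321-215],[533-400,432-215],[471-400,345-215]],300,115,4)
g=lambda p: np.r_[(proj(T,W(p,LP))-lt).ravel(),(proj(S,W(p,LP))-ls).ravel()]
r=least_squares(g,[480,300,.2],x_scale=[100,100,1],loss="soft_l1"); l=r.x; print("light",l,np.round(g(l),1))
a=atz(T,px([[296,163]],340,175,5)[0],115)-W(u,[0,-110,115])[0]; print("mark",np.hypot(*a[:2]),np.arctan2(a[1],a[0])-u[2]-np.pi)
a=atz(S,px([[580-400,255]],270,230,4)[0],115)-W(u,[0,-110,115])[0]; print("mark side",np.hypot(*a[:2]),np.arctan2(a[1],a[0])-u[2]-np.pi)
a=atz(T,px([[325,127]],340,175,5)[0],149)-W(u,[0,-110,149])[0]; print("pointer",np.hypot(*a[:2]),np.arctan2(a[1],a[0])-u[2]-np.pi)
print("knob",W(u,[0,-110,138]),"bar",W(u,[-100,0,109]),"slot",W(u,[0,0,0]),"plate target",W(l,[-70,0,180]))
s=read_state(); print(s["ee_pos"],rot(s).round(3).tolist())
E
python3 fit.py
```

```text
unit [ 5.56068458e+02 -1.74673659e+02  1.89531114e-01] [-1.1 -0.   0.2  0.2  0.6  0.2  0.1  0.2 -0.2  0.2 -0.4 -0.2  0.2  0.6
  0.2 -0.1]
light [6.11053207e+02 2.95881874e+02 3.53040632e-01] [-0.   0.8 -1.8 -0.2 -2.1  0.5  0.7 -0.1  0.6  3.7  0.   3.  -0.3 -0.3
  0.8  5.4]
mark 28.198111614950044 -6.468307911811699
mark side 29.25275303934666 -0.2601544957816304
pointer 17.987288198350203 -5.3525225221589245
knob [[ 576.79228528 -282.70385429  138.        ]] bar [[ 457.85919037 -193.51350202  109.        ]] slot [[ 556.06845842 -174.67365943    0.        ]] plate target [[545.370405 271.679199 180.      ]]
[ 190.5867921  -488.81207977  247.74312337] [[0.932, 0.363, -0.0], [0.363, -0.932, 0.001], [0.0, -0.001, -1.0]]
```

carry_out([
  {"xyz": [5,-0.6,0],"turn": -5},
  {"xyz": [10,-1.2,0],"turn": -10},
  {"xyz": [15,-1.8,0],"turn": -15},
  {"xyz": [20,-2.4,0],"turn": -20},
  {"xyz": [25,-3,0],"turn": -26},
  {"xyz": [30,-3.6,0],"turn": -32},
  {"xyz": [35,-4.2,0],"turn": -38},
  {"xyz": [40,-4.8,0],"turn": -43},
  {"xyz": [43.5,-5.2,0],"turn": -43},
  {"xyz": [43.5,-5.2,0],"turn": -43},
])

```text
time_s: 1.35
ee_pos: [578.8, -281.0, 247.0]
tool_rot: [-0.001, 0.846, 0.533, -0.0]
wrist_force: [-0.5, -0.4, -0.8]
width: 85.5
finger_force: 0.0
```

```bash
cat >> fit.py <<'E'
E
python3 - <<'E'
from h import *
s=read_state(); im=capture("wrist"); cv2.imwrite("pics/w1.png",im)
print(s["time_s"],s["ee_pos"],rot(s).round(3).tolist(),s["joint_positions"].round(3)); np.save("w1.npy",s,allow_pickle=True)
E
```

```text
1.35 [ 578.77703481 -281.03947521  246.99484846] [[0.431, 0.902, -0.001], [0.902, -0.431, 0.001], [0.0, -0.001, -1.0]] [-0.452  0.449  0.298  1.421  0.     1.564]
```

View pics/w1.png

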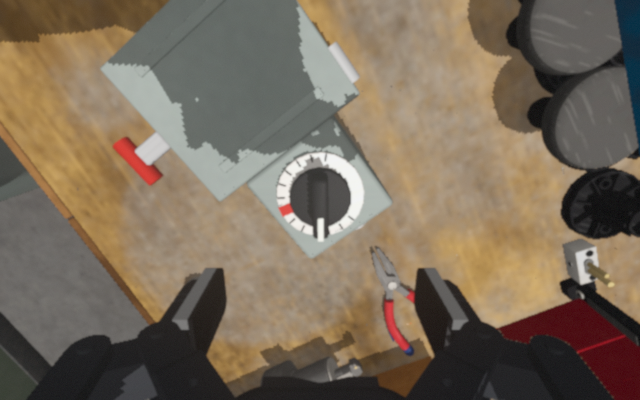

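The wrist view shows the knob at (320,195), pointer line down to (321,235), red mark at (286,210), and red bar centred near (138,161). I'll measure these.

```bash
python3 - <<'E'
from h import *
from fit import u,W,px
im=cv2.imread("pics/w1.png"); s=np.load("w1.npy",allow_pickle=True).item(); C=cam("wrist",s)
b,g,r=[im[...,i].astype(int) for i in range(3)]
red=((r>140)&(g<70)&(b<70)).astype(np.uint8)
n,lab,st,ce=cv2.connectedComponentsWithStats(red)
for i in range(1,n):
    if st[i,4]>20: print(st[i],ce[i])
m=min((c for i,c in enumerate(ce) if i and st[i,4]>20),key=lambda c:np.hypot(c[0]-286,c[1]-210))
bar=min((c for i,c in enumerate(ce) if i and st[i,4]>20),key=lambda c:np.hypot(c[0]-138,c[1]-161))
wh=np.zeros_like(red); wh[140:245,265:375]=((im[140:245,265:375].min(2)>200))
pts=cv2.findNonZero(wh); el=cv2.minEnclosingCircle(pts); print("collar",el)
print("bar",atz(C,bar,114),"fit",W(u,[-100,0,114]))
print("proj knob fit",proj(C,W(u,[0,-110,115])),"mark",atz(C,m,115))
# white components inside dark skirt (pointer)
n,lab,st,ce=cv2.connectedComponentsWithStats(wh)
for i in range(1,n):
    if st[i,4]>10: print("w",st[i],ce[i])
for c in [proj(C,W(u,[0,-110,115]))[0],(320.5,195)]:
    k=atz(C,c,115); a=atz(C,m,115)-k; print(k,np.hypot(*a[:2]),np.arctan2(a[1],a[0])-u[2]-np.pi)
E
```

```text
unit [ 5.56068458e+02 -1.74673659e+02  1.89531114e-01] [-1.1 -0.   0.2  0.2  0.6  0.2  0.1  0.2 -0.2  0.2 -0.4 -0.2  0.2  0.6
  0.2 -0.1]
light [6.11053207e+02 2.95881874e+02 3.53040632e-01] [-0.   0.8 -1.8 -0.2 -2.1  0.5  0.7 -0.1  0.6  3.7  0.   3.  -0.3 -0.3
  0.8  5.4]
mark 28.198111614950044 -6.468307911811699
mark side 29.25275303934666 -0.2601544957816304
pointer 17.987288198350203 -5.3525225221589245
knob [[ 576.79228528 -282.70385429  138.        ]] bar [[ 457.85919037 -193.51350202  109.        ]] slot [[ 556.06845842 -174.67365943    0.        ]] plate target [[545.370405 271.679199 180.      ]]
[ 577.5080954  -281.86046186  247.31756843] [[0.432, 0.902, -0.002], [0.902, -0.432, 0.001], [-0.0, -0.002, -1.0]]
[114 138  46  46 682] [135.87536657 160.87536657]
[408 291   6  11  39] [411.23076923 295.8974359 ]
[385 302  24  48 320] [393.309375 325.35625 ]
collar ((320.15875244140625, 196.6024169921875), 44.45013427734375)
bar [ 459.69781543 -194.52183745  114.        ] fit [[ 457.85919037 -193.51350202  114.        ]]
proj knob fit [[317.02523828 196.20274263]] mark [ 612.87385915 -406.02139356  115.        ]
w [ 311  153   53   81 1226] [345.62561175 187.48694943]
w [277 155  33  50 524] [289.23854962 179.09351145]
w [285 214  27  21 221] [298.45248869 223.97737557]
w [318 219   6  23 116] [320.06896552 230.25862069]
[ 576.79228528 -282.70385429  115.        ] 128.48772496582967 -4.617274542225631
[ 579.8054929  -282.99391438  115.        ] 127.3941815056846 -4.639337826626814
```

```bash
python3 - <<'E'
from h import *
im=cv2.imread("pics/w1.png")[135:265,230:400]
cv2.imwrite("pics/w1c.png",cv2.resize(im,None,fx=4.5,fy=4.5,interpolation=cv2.INTER_CUBIC))
E
```

```text
(no output)
```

View pics/w1c.png

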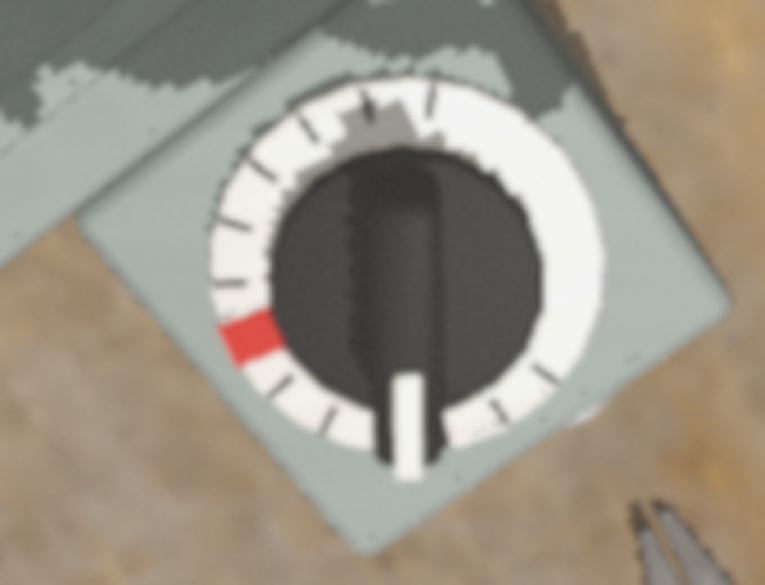

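```bash
python3 - <<'E' | tail -5
from h import *
from fit import u,W,px
s=np.load("w1.npy",allow_pickle=True).item(); C=cam("wrist",s)
m=px([[251,338]],230,135,4.5)[0]; k=px([[406.5,270]],230,135,4.5)[0]; p=px([[408,376]],230,135,4.5)[0]
K=atz(C,k,115); a=atz(C,m,115)-K; print("centre",K,np.hypot(*a[:2]),"mark ang",np.degrees(np.arctan2(a[1],a[0])))
b=atz(C,p,149)-K;print(np.hypot(*b[:2]),"ptr",np.degrees(np.arctan2(b[1],b[0])))
x=rot(s)[:,0]; print("tool x",np.degrees(np.arctan2(x[1],x[0])))
d=K-s["ee_pos"]; print("to knob in tool mm",rot(s).T@d)
E
```

```text
[ 577.5080954  -281.86046186  247.31756843] [[0.432, 0.902, -0.002], [0.902, -0.432, 0.001], [-0.0, -0.002, -1.0]]
centre [ 579.5394563  -282.49670872  115.        ] 31.585224161949675 mark ang 179.18240898702837
6.995524650300618 ptr -113.28304512857666
tool x 64.47152276358894
to knob in tool mm [ -1.02805744   1.5065397  131.99249324]
```

```bash
python3 -c "
import station; print([ (n,getattr(station,n)) for n in dir(station) if not n.startswith('_')])"
```

```text
[('PlanningError', <class 'station.PlanningError'>), ('calibration', <function make.<locals>.<lambda> at 0x7f179d9dc680>), ('capture', <function make.<locals>.drawn_camera at 0x7f179d9dc0e0>), ('nose_length', 17.0), ('read_state', <function make.<locals>.<lambda> at 0x7f179d9dc5e0>), ('sign_off', <function connect.<locals>.done at 0x7f179d9537e0>)]
```

carry_out([
  {"xyz": [0,0.1,3],"turn": 0},
  {"xyz": [0,0.1,6],"turn": 0},
  {"xyz": [0,0.1,9],"turn": 0},
  {"xyz": [0,0.1,10.3],"turn": 0},
  {"xyz": [0,0.1,10.3],"turn": 0},
], claw=-0.3)

```text
time_s: 2.02
ee_pos: [577.1, -283.4, 145.0]
tool_rot: [-0.001, 0.847, 0.532, -0.0]
wrist_force: [0.1, -0.3, -0.5]
width: 55.6
finger_force: 0.0
```

carry_out([
  {"xyz": [0,0,0]},
  {"xyz": [0,0,0]},
  {"xyz": [0,0,0]},
  {"xyz": [0,0,0]},
  {"xyz": [0,0,0]},
], claw=1)

```text
validation failed for argument at $.ro...
```

carry_out([
  {"xyz": [0,0,0],"turn": 0},
  {"xyz": [0,0,0],"turn": 0},
  {"xyz": [0,0,0],"turn": 0},
  {"xyz": [0,0,0],"turn": 0},
  {"xyz": [0,0,0],"turn": 0},
], claw=1)

```text
time_s: 2.65
ee_pos: [577.9, -282.9, 146.5]
tool_rot: [0.0, 0.847, 0.532, 0.0]
wrist_force: [-3.8, 1.1, 7.1]
width: 10.8
finger_force: 59.4
```

carry_out([
  {"xyz": [0,0,-0.1],"turn": 8},
  {"xyz": [0,0,-0.1],"turn": 16},
  {"xyz": [0,0,-0.1],"turn": 24},
  {"xyz": [0,0,-0.1],"turn": 32},
  {"xyz": [0,0,-0.1],"turn": 40},
  {"xyz": [0,0,-0.1],"turn": 48},
  {"xyz": [0,0,-0.1],"turn": 56},
  {"xyz": [0,0,-0.1],"turn": 62},
  {"xyz": [0,0,-0.1],"turn": 65},
  {"xyz": [0,0,-0.1],"turn": 65},
])

```text
time_s: 3.9
ee_pos: [576.8, -281.4, 146.6]
tool_rot: [-0.001, 1.0, -0.006, -0.001]
wrist_force: [-5.1, 6.5, 4.4]
width: 10.8
finger_force: 59.7
```

carry_out([
  {"xyz": [0,0,0],"turn": 0},
  {"xyz": [0,0,0],"turn": 0},
])

```text
time_s: 4.15
ee_pos: [576.8, -281.4, 146.6]
tool_rot: [-0.001, 1.0, -0.006, -0.001]
wrist_force: [-4.7, 6.6, 3.7]
width: 10.3
finger_force: 59.7
```

carry_out([
  {"xyz": [0,0,0],"turn": 0},
  {"xyz": [0,0,0],"turn": 0},
], claw=-0.3)

```text
time_s: 4.4
ee_pos: [578.3, -283.2, 146.6]
tool_rot: [0.0, 1.0, -0.006, 0.0]
wrist_force: [0.3, 0.4, -0.5]
width: 46.2
finger_force: 0.0
```

carry_out([
  {"xyz": [0,0,-3],"turn": 0},
  {"xyz": [0,0,-6],"turn": 0},
  {"xyz": [0,0,-10],"turn": 0},
  {"xyz": [0,0,-10],"turn": 0},
])

```text
time_s: 4.9
ee_pos: [579.5, -283.9, 249.9]
tool_rot: [0.001, 1.0, -0.006, 0.003]
wrist_force: [0.5, 0.4, -1.2]
width: 55.8
finger_force: 0.0
```

```bash
python3 - <<'E'
from h import *
s=read_state(); im=capture("wrist"); cv2.imwrite("pics/w2.png",im)
print(s["time_s"],s["ee_pos"],rot(s).round(3).tolist(),s["joint_positions"].round(3)); np.save("w2.npy",s,allow_pickle=True)
c=np.zeros((585,765,3),np.uint8); c=cv2.resize(im[135:265,230:400],None,fx=4.5,fy=4.5,interpolation=cv2.INTER_CUBIC)
cv2.imwrite("pics/w2c.png",c)
E
```

```text
4.9 [ 579.48469633 -283.91651609  249.91914153] [[1.0, -0.012, 0.006], [-0.012, -1.0, -0.003], [0.006, 0.003, -1.0]] [-0.456  0.446  0.3    1.418 -0.     2.698]
```

View pics/w2c.png

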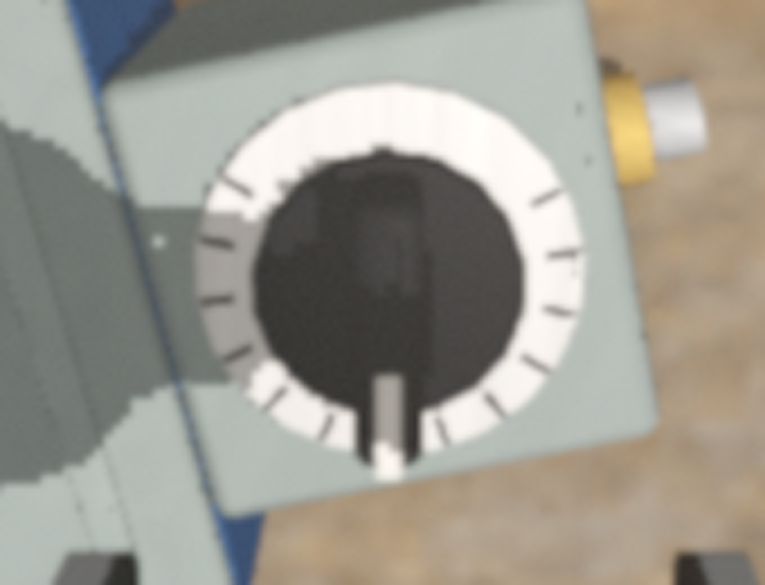

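The pointer now covers the red mark, midway between ticks (330,428) and (443,430), so the knob is set. Next is the bar.

carry_out([
  {"xyz": [-4,-3,0],"turn": -4},
  {"xyz": [-8,-6,0],"turn": -8},
  {"xyz": [-12,-8.8,0],"turn": -11.5},
  {"xyz": [-12.1,-8.8,3],"turn": -11.5},
  {"xyz": [-12.1,-8.8,7],"turn": -11.5},
  {"xyz": [-12.1,-8.8,11],"turn": -11.5},
  {"xyz": [-12.1,-8.8,13],"turn": -11.5},
  {"xyz": [-12.1,-8.8,14.2],"turn": -11.5},
  {"xyz": [-12.1,-8.8,14.2],"turn": -11.5},
], claw=-0.6)

```text
time_s: 6.08
ee_pos: [457.5, -193.4, 103.5]
tool_rot: [-0.0, 0.996, 0.094, -0.001]
wrist_force: [0.4, 0.9, 0.4]
width: 68.2
finger_force: 0.0
```

carry_out([
  {"xyz": [0,0,0],"turn": 0},
  {"xyz": [0,0,0],"turn": 0},
  {"xyz": [0,0,0],"turn": 0},
  {"xyz": [0,0,0],"turn": 0},
], claw=1)

```text
time_s: 6.58
ee_pos: [458.6, -193.4, 105.4]
tool_rot: [0.0, 0.996, 0.094, 0.001]
wrist_force: [-1.4, 3.0, 6.0]
width: 38.6
finger_force: 59.7
```

```bash
python3 - <<'E'
from h import *
s=read_state(); print(s["time_s"],s["ee_pos"],rot(s).round(3).tolist(),s["wrist_force"],s["width"])
E
python3 - <<'E'
import numpy as np
r=170.05; a0=np.arctan2(4,170)
for a in np.linspace(0,1.7,18): print(round(a,2), "dx %.1f dz(tool, up neg) %.1f mm"%(170-r*np.cos(a+a0), -(r*np.sin(a+a0)-4)))
E
```

```text
6.575 [ 458.56291729 -193.44694817  105.38249092] [[0.982, 0.188, 0.002], [0.188, -0.982, 0.0], [0.002, 0.0, -1.0]] [-1.39880004  2.99429885  5.95378788] 38.565745804052284
0.0 dx -0.0 dz(tool, up neg) -0.0 mm
0.1 dx 1.2 dz(tool, up neg) -17.0 mm
0.2 dx 4.2 dz(tool, up neg) -33.7 mm
0.3 dx 8.8 dz(tool, up neg) -50.1 mm
0.4 dx 15.0 dz(tool, up neg) -65.9 mm
0.5 dx 22.7 dz(tool, up neg) -81.0 mm
0.6 dx 31.9 dz(tool, up neg) -95.3 mm
0.7 dx 42.6 dz(tool, up neg) -108.6 mm
0.8 dx 54.4 dz(tool, up neg) -120.7 mm
0.9 dx 67.5 dz(tool, up neg) -131.7 mm
1.0 dx 81.5 dz(tool, up neg) -141.2 mm
1.1 dx 96.5 dz(tool, up neg) -149.3 mm
1.2 dx 112.1 dz(tool, up neg) -155.9 mm
1.3 dx 128.4 dz(tool, up neg) -160.9 mm
1.4 dx 145.0 dz(tool, up neg) -164.2 mm
1.5 dx 162.0 dz(tool, up neg) -165.9 mm
1.6 dx 179.0 dz(tool, up neg) -165.8 mm
1.7 dx 195.9 dz(tool, up neg) -164.1 mm
```

carry_out([
  {"xyz": [0.05,0,-0.85],"turn": 0},
  {"xyz": [0.12,0,-1.7],"turn": 0},
  {"xyz": [0.4,0,-3.4],"turn": 0},
  {"xyz": [0.9,0,-5],"turn": 0},
  {"xyz": [1.5,0,-6.6],"turn": 0},
  {"xyz": [2.3,0,-8.1],"turn": 0},
  {"xyz": [3.2,0,-9.5],"turn": 0},
  {"xyz": [4.3,0,-10.9],"turn": 0},
  {"xyz": [5.4,0,-12.1],"turn": 0},
  {"xyz": [6.8,0,-13.2],"turn": 0},
])

```text
time_s: 7.82
ee_pos: [523.5, -180.2, 236.5]
tool_rot: [-0.001, 0.996, 0.094, -0.002]
wrist_force: [-2.9, 3.1, -4.2]
width: 38.6
finger_force: 61.9
```

carry_out([
  {"xyz": [1.4,0,-0.95],"turn": 0},
  {"xyz": [2.9,0,-1.75],"turn": 0},
  {"xyz": [4.4,0,-2.4],"turn": 0},
  {"xyz": [6.1,0,-2.9],"turn": 0},
  {"xyz": [7.7,0,-3.25],"turn": 0},
  {"xyz": [9.4,0,-3.4],"turn": 0},
  {"xyz": [11.1,0,-3.4],"turn": 0},
  {"xyz": [12.8,0,-3.25],"turn": 0},
  {"xyz": [12.8,0,-3.25],"turn": 0},
])

```text
time_s: 8.95
ee_pos: [650.8, -154.6, 269.5]
tool_rot: [-0.002, 0.995, 0.095, -0.0]
wrist_force: [-2.7, 10.4, 3.3]
width: 38.3
finger_force: 60.1
```

carry_out([
  {"xyz": [0,0,0],"turn": 0},
  {"xyz": [0,0,0],"turn": 0},
  {"xyz": [0,0,0],"turn": 0},
], claw=-0.6)

```text
time_s: 9.32
ee_pos: [650.5, -157.2, 269.1]
tool_rot: [0.0, 0.996, 0.094, 0.0]
wrist_force: [0.4, 0.2, -0.1]
width: 68.2
finger_force: 0.0
```

carry_out([
  {"xyz": [0,0,-2],"turn": 0},
  {"xyz": [0,0,-5],"turn": 0},
  {"xyz": [-4,0,-8],"turn": -10},
  {"xyz": [-8,0,-8],"turn": -20},
  {"xyz": [-12,0,-8],"turn": -30},
  {"xyz": [-12,0,-8],"turn": -40},
  {"xyz": [-12,0,-8],"turn": -50},
  {"xyz": [-12,0,-8],"turn": -60},
  {"xyz": [-12,0,-8],"turn": -70},
  {"xyz": [-12,0,-8],"turn": -80},
])

```text
time_s: 10.58
ee_pos: [532.6, -179.6, 349.0]
tool_rot: [0.0, 0.7, 0.714, -0.0]
wrist_force: [-0.7, -0.6, 1.3]
width: 68.2
finger_force: 0.0
```

```bash
python3 - <<'E'
from h import *
s=read_state(); im=capture("wrist"); sd=capture("side"); cv2.imwrite("pics/w3.png",im); cv2.imwrite("pics/s3.png",sd)
print(s["time_s"],s["ee_pos"],rot(s).round(3).tolist(),s["joint_positions"].round(3)); np.save("w3.npy",s,allow_pickle=True)
c=np.zeros((600,800,3),np.uint8); c[:400,:640]=im; c[400:600,:]=cv2.resize(sd[150:350,250:450],(200,200)).repeat(1,0).repeat(4,1)[:, :800] if False else 0
c[:300,400:]=c[:300,400:]; cv2.imwrite("pics/c3.png",np.hstack([im[:,120:520],cv2.resize(sd[170:370,230:430],(400,400))]))
E
```

```text
10.575 [ 532.56339449 -179.6260158   349.01670591] [[-0.019, 1.0, 0.0], [1.0, 0.019, -0.0], [-0.0, 0.0, -1.0]] [-0.325  0.295  0.32   1.595 -0.     1.226]
```

View pics/c3.png

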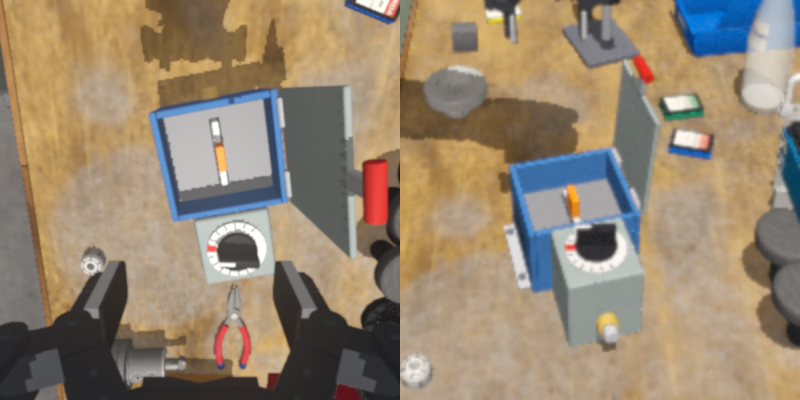

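The flap stands open at about 1.7 rad, the orange tab is at about (341,160) in the wrist view, and the red mark and pointer are both on the front side. Locating the tab.

```bash
cat > tab.py <<'E'
from h import *
from fit import u,l,W,px
im=cv2.imread("pics/w3.png"); s=np.load("w3.npy",allow_pickle=True).item(); C=cam("wrist",s)
b,g,r=[im[...,i].astype(int) for i in range(3)]
o=((r>190)&(g>80)&(g<180)&(b<90)).astype(np.uint8)
n,lab,st,ce=cv2.connectedComponentsWithStats(o); i=1+np.argmax(st[1:,4]); print("orange",st[i],ce[i])
y,x=np.where(lab==i); top=[(x[y==v].mean()) for v in range(y.min(),y.max()+1)]
print("top@98",atz(C,ce[i],98),"@90",atz(C,ce[i],90),"fit",W(u,[0,0,98]))
e=px([[214,122],[223,184]],120,0,1); a=atz(C,e[0],68)-atz(C,e[1],68); print("plate edge len",np.hypot(*a[:2]),"ang",np.degrees(np.arctan2(a[1],a[0])), "unit y ang",np.degrees(u[2])+90)
for nm,uv in (("mark",(331,248)),): print(nm,atz(C,uv,115),W(u,[0,-110,115]))
s=read_state(); Rm=rot(s); t=atz(C,ce[i],95); print("shift tool mm",Rm.T@(np.r_[t[:2],85]-s["ee_pos"]),"toolx ang",np.degrees(np.arctan2(Rm[1,0],Rm[0,0])))
# white window in side image
w=(cv2.imread("pics/side0.png").min(2)>235).astype(np.uint8); w[:, :300]=0; w[:,360:]=0; w[:115]=0; w[215:]=0
n,lab,st,ce=cv2.connectedComponentsWithStats(w,connectivity=4); k=1+np.argmax(st[1:,4]); c=cv2.findContours((lab==k).astype(np.uint8),0,2)[0][0]
print("win side",st[k],ce[k],cv2.approxPolyDP(c,2,True).reshape(-1,2).tolist()); print("pred",proj(cam("side"),W(l,[[0,60,225],[0,-60,225],[0,-60,135],[0,60,135]])).round(1).tolist())
E
python3 tab.py | tail -9
```

```text
knob [[ 576.79228528 -282.70385429  138.        ]] bar [[ 457.85919037 -193.51350202  109.        ]] slot [[ 556.06845842 -174.67365943    0.        ]] plate target [[545.370405 271.679199 180.      ]]
[ 532.5936376  -179.57944866  348.96604565] [[-0.016, 1.0, 0.0], [1.0, 0.016, -0.0], [-0.0, 0.0, -1.0]]
orange [338 330   8  23  36] [340.91666667 340.41666667]
top@98 [ 567.82123076 -434.55945065   98.        ] @90 [ 568.58884362 -441.70303016   90.        ] fit [[ 556.06845842 -174.67365943   98.        ]]
plate edge len 78.22615239774862 ang 100.3366186080964 unit y ang 100.85933290358838
mark [ 548.69217737 -281.71991092  115.        ] [[ 576.79228528 -282.70385429  115.        ]]
shift tool mm [-258.14661536   31.4403399   264.00630741] toolx ang 90.8973467452122
win side [319 131  13  37 308] [325.07467532 148.66233766] [[319, 131], [319, 153], [331, 167], [331, 144]]
pred [[317.9, 129.1], [332.9, 144.2], [332.6, 168.5], [318.2, 152.5]]
```

```bash
sed -i 's/(r>190)&(g>80)&(g<180)&(b<90)/(r>150)\&(g>60)\&(g<190)\&(b<110)\&(r-b>90)\&(np.indices(r.shape)[0]<190)\&(np.abs(np.indices(r.shape)[1]-341)<15)/' tab.py; python3 tab.py | sed -n '6,11p'
```

```text
mark side 29.25275303934666 -0.2601544957816304
pointer 17.987288198350203 -5.3525225221589245
knob [[ 576.79228528 -282.70385429  138.        ]] bar [[ 457.85919037 -193.51350202  109.        ]] slot [[ 556.06845842 -174.67365943    0.        ]] plate target [[545.370405 271.679199 180.      ]]
[ 532.5936376  -179.57944866  348.96604565] [[-0.016, 1.0, 0.0], [1.0, 0.016, -0.0], [-0.0, 0.0, -1.0]]
orange [347   0   9  31 149] [352.51677852  12.5704698 ]
top@98 [563.0982842  -27.11401838  98.        ] @90 [563.76596391 -25.63643156  90.        ] fit [[ 556.06845842 -174.67365943   98.        ]]
```

```bash
sed -i 's/(np.indices(r.shape)\[0\]<190)/(np.indices(r.shape)[0]<190)\&(np.indices(r.shape)[0]>110)/' tab.py; python3 tab.py | sed -n '10,17p'
```

```text
orange [335 144   8  26  71] [337.87323944 152.73239437]
top@98 [ 553.67087837 -169.1058361    98.        ] @90 [ 554.13908294 -170.63266406   90.        ] fit [[ 556.06845842 -174.67365943   98.        ]]
plate edge len 78.22615239774862 ang 100.3366186080964 unit y ang 100.85933290358838
mark [ 548.69217737 -281.71991092  115.        ] [[ 576.79228528 -282.70385429  115.        ]]
shift tool mm [  9.60383181  21.36972326 263.96758831] toolx ang 90.8973467452122
win side [319 131  13  37 308] [325.07467532 148.66233766] [[319, 131], [319, 153], [331, 167], [331, 144]]
pred [[317.9, 129.1], [332.9, 144.2], [332.6, 168.5], [318.2, 152.5]]
```

carry_out([
  {"xyz": [0.2,1.2,4],"turn": -5},
  {"xyz": [0.5,2.3,8],"turn": -10},
  {"xyz": [0.5,2.3,12],"turn": -10},
  {"xyz": [0.5,2.3,16],"turn": -10},
  {"xyz": [0.5,2.3,20],"turn": -10},
  {"xyz": [0.5,2.3,23],"turn": -10},
  {"xyz": [0.5,2.3,25],"turn": -10},
  {"xyz": [0.5,2.3,26.1],"turn": -10},
  {"xyz": [0.5,2.3,26.1],"turn": -10},
], claw=-0.3)

```text
time_s: 11.8
ee_pos: [555.4, -174.0, 87.5]
tool_rot: [-0.0, 0.638, 0.77, -0.0]
wrist_force: [0.2, 0.1, 1.4]
width: 55.8
finger_force: 0.0
```

carry_out([
  {"xyz": [0,0,0],"turn": 0},
  {"xyz": [0,0,0],"turn": 0},
  {"xyz": [0,0,0],"turn": 0},
  {"xyz": [0,0,0],"turn": 0},
  {"xyz": [0,0,0],"turn": 0},
], claw=1)

```text
time_s: 12.42
ee_pos: [556.3, -174.2, 88.6]
tool_rot: [0.001, 0.637, 0.77, 0.0]
wrist_force: [-0.1, -0.1, 6.9]
width: 9.0
finger_force: 59.3
```

carry_out([
  {"xyz": [0,0,-1],"turn": 0},
  {"xyz": [0,0,-3],"turn": 0},
  {"xyz": [0,0,-5],"turn": 0},
  {"xyz": [0,0,-7.5],"turn": 0},
  {"xyz": [0,0,-10],"turn": 0},
  {"xyz": [0,0,-12.5],"turn": 0},
  {"xyz": [0,0,-14.2],"turn": 0},
  {"xyz": [0,0,-14.2],"turn": 0},
  {"xyz": [0,0,-14.2],"turn": 0},
])

```text
time_s: 13.55
ee_pos: [555.3, -173.9, 229.1]
tool_rot: [-0.001, 0.637, 0.771, -0.0]
wrist_force: [-0.6, 0.2, -1.8]
width: 8.8
finger_force: 58.5
```

```bash
python3 - <<'E' | tail -2
from h import *
from fit import l,W
s=read_state(); Rm=rot(s); t=W(l,[-70,0,230])[0]; print(t,"shift tool mm",Rm.T@(t-s["ee_pos"]),"toolx",np.degrees(np.arctan2(Rm[1,0],Rm[0,0])),"want",np.degrees(l[2])+90, s["wrist_force"],s["width"])
E
```

```text
[ 555.27270763 -173.90121856  229.10482838] [[-0.187, 0.982, -0.001], [0.982, 0.187, 0.0], [0.001, -0.001, -1.0]]
[545.370405 271.679199 230.      ] shift tool mm [439.54342703  73.76888564  -0.70193065] toolx 100.8003897423675 want 110.22773818349975 [-0.58374151  0.24595782 -1.75640461] 8.839175160368276
```

carry_out([
  {"xyz": [1,0,0],"turn": 0},
  {"xyz": [3,0.4,0],"turn": -1},
  {"xyz": [6,0.8,0],"turn": -2},
  {"xyz": [9,1.2,0],"turn": -3},
  {"xyz": [12.5,1.7,0],"turn": -4},
  {"xyz": [16,2.2,0],"turn": -5},
  {"xyz": [19.5,2.8,0],"turn": -6},
  {"xyz": [23,3.4,0],"turn": -7},
  {"xyz": [26.5,4,0],"turn": -8},
  {"xyz": [30,4.6,0],"turn": -9.4},
])

```text
time_s: 14.8
ee_pos: [543.7, 131.7, 229.7]
tool_rot: [-0.0, 0.571, 0.821, -0.0]
wrist_force: [0.7, 0.6, -1.9]
width: 8.8
finger_force: 58.4
```

```bash
python3 - <<'E' | tail -1
from h import *
from fit import l,W
s=read_state(); Rm=rot(s); t=W(l,[-70,0,230])[0]; print(s["ee_pos"],"shift tool mm",Rm.T@(t-s["ee_pos"]),"toolx",np.degrees(np.arctan2(Rm[1,0],Rm[0,0])))
E
```

```text
[543.66983376 131.6948963  229.65609808] shift tool mm [130.66620073  50.2480319   -0.30739301] toolx 110.33842444902514
```

carry_out([
  {"xyz": [3,1.1,0],"turn": 0},
  {"xyz": [6,2.2,0],"turn": 0},
  {"xyz": [9,3.4,0],"turn": 0},
  {"xyz": [11,4.2,0],"turn": 0},
  {"xyz": [12.3,4.7,0],"turn": 0},
  {"xyz": [13,5,0],"turn": 0},
  {"xyz": [13,5,0],"turn": 0},
  {"xyz": [13,5,0],"turn": 0},
  {"xyz": [13,5,0],"turn": 0},
])

```text
time_s: 15.92
ee_pos: [546.8, 267.9, 229.9]
tool_rot: [0.0, 0.572, 0.82, 0.0]
wrist_force: [-0.5, -0.6, -2.1]
width: 9.1
finger_force: 58.5
```

```bash
python3 - <<'E' | tail -1
from h import *
from fit import l,W
s=read_state(); Rm=rot(s); t=W(l,[-70,0,230])[0]
a=capture("top"); b=capture("side"); w=capture("wrist")
c=cv2.resize(a[150:220,200:300],(400,280)); d=cv2.resize(b[110:210,280:380],(400,400)); cv2.imwrite("pics/t5.png",a); cv2.imwrite("pics/s5.png",b)
im=np.zeros((600,800,3),np.uint8); im[:280,:400]=c; im[:400,400:]=d; im[290:590,:390]=cv2.resize(a[170:250,330:434],(390,300)); im[405:600,400:712]=cv2.resize(w,(312,195)); cv2.imwrite("pics/c5.png",im)
print(s["time_s"],s["ee_pos"],"err",Rm.T@(t-s["ee_pos"]),"toolx",np.degrees(np.arctan2(Rm[1,0],Rm[0,0])))
E
```

```text
15.925 [546.77691616 267.8923112  229.94999889] err [ 4.0396225  -0.01584781 -0.04991867] toolx 110.15098702481266
```

View pics/c5.png

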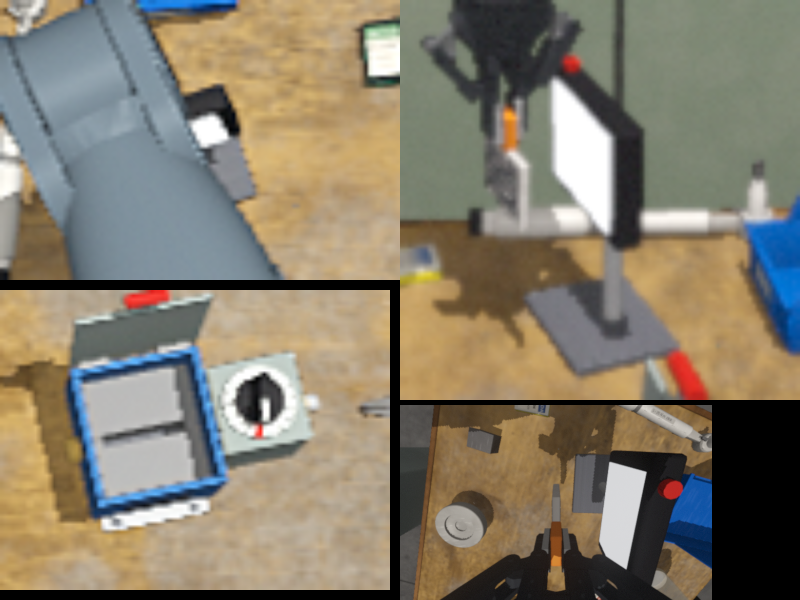

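The plate hangs upright and parallel to the window. The slot is empty, the flap is open and the pointer is on the red mark, so I'm handing in.

```bash
python3 -c "
from station import *
print(sign_off())"
```

```text
the job is handed in; nothing more can be done
None
```

I handed the job in at about 16 s: the knob's pointer is on the red mark, the cover is open at about 1.7 rad, and the plate is held upright and square about 7 cm from the lit window. The hand-in returned no verdict.

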